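# Hang an air screwdriver on the spring balancer hook

### The job

Take the balancer's handle, pull its sprung hook down and hook it under the red bail of the air screwdriver lying in the cradle, feeling gently for the bail so that the driver is not rammed or tipped up on end in its cradle. Then let the spring raise the screwdriver clear of its cradle under control, so that it hangs on the hook at the top, and let go; never let the hook snap up, do not handle the screwdriver itself, and leave the other things on the bench where they are.

Things in the scene. Friction and masses are not known exactly. Their poses are not given: they have to be found in the camera images.
- balancer: Fixed bench balancer: a 130 mm square grey foot plate with a 26 mm steel column 360 mm tall; a blue arm on a sleeve slides up and down and swivels on the column, and carries the handle and the yellow hook 170 mm from the column axis. Origin on the column axis at the underside of the foot, z up; with joint swing at 0 the arm points along its -x
- swing (a joint): Swivel of the blue arm about the column (balancer's z axis), rad, positive anticlockwise from above; free to turn with little friction from -0.95 to 0.95, and stays where it is left. At 0 the arm points along the balancer's -x
- hook (a joint): How far the arm with handle and hook is pulled down, m: 0 fully up, 0.120 at its lower stop. A spring always pulls it up, with about 10 N at the top growing to 13 N at 0.1 m. Let go, it snaps up
- handle (a point): Middle of the black upright cylindrical handle, 26 mm in diameter and 48 mm tall (24 mm above and below this point). Its underside stands on a round finger guard 60 mm in diameter, 6 mm thick, on which fingertips can press down; the blue arm joins below the guard's top. z up
- hook_throat (a point): Seat of the yellow hook (8 mm rod): the axis of the bail's bar lies here when it hangs in it. Shank upright below the handle, its axis 9.5 mm to this frame's -y; the tip rises on the +y side (10 mm). Mouth 11 mm wide, opening upward. Underside of hook 11 mm below this point, top of tip 11 mm above; 97 mm below point handle. Frame turns with the arm; -x points outward along the arm
- cradle: Fixed cradle, aluminium plate 74 x 230 mm with black saddles, the long side along its y, which runs roughly across the arm. Saddle floor 30 mm above its origin (underside centre), cheeks 55 mm high, end stops 44 mm high; the tool has about 2.5 mm of play along y
- air_driver: Grey inline air screwdriver, about 0.6 kg, 38 x 38 mm section, 188 mm long along its y, lying loose in the cradle with the red bail upward. Origin at the underside centre, z up. A sideways push of about 3 to 6 N on the bail begins to slide or tip the driver in its cradle: stop at the first touch. The hook must not press on driver or bail with more than 20 N
- track_mid (a point): Point on the driver 90 mm above its origin, where the middle of the red bail's bar would be with its clamp at mid track. Bail: inverted U of 6 mm rod, bar along the driver's x, 30 mm wide inside, 37 mm open below the bar. Its clamp is set firmly anywhere from 26 mm to the -y to 26 mm to the +y of here; the setting is not measured and must be felt or seen
- paste_jar: White jar with black lid, 47 mm across, 37 mm tall, bystander. Origin at its underside
- oil_bottle: Brown and black bottle, 42 mm across, 69 mm tall, bystander. Origin at its underside
- marker: Red and white marker pen, 123 mm long, lying flat, bystander. Origin at its underside
- loupe: Black eye loupe, 42 mm across, 21 mm tall, bystander. Origin at its underside
- glue_bottle: White glue bottle with blue collar, 27 mm across, 74 mm tall, bystander. Origin at its underside

How it is judged:
By the outcome, as a careful person would: the job done as asked, in the order asked, and still so for the second after the job is handed in, with the robot touching nothing.
It also fails if it takes over 67 s, if anything falls off the work surface, if the arm or the gripper's body presses on something with over 40 N, if the wrist force passes 120 N, or if a joint passes its speed limit or range.

### The arm

A 6-joint arm with a two-finger parallel gripper is mounted at the origin on a cart in front of the work surface, level with it; the furniture and walls round the work are solid. World frame = base frame: x ahead of the robot, y to its left, z up, the work surface at z = 0. Lengths are in mm, angles in rad, forces in N, time in s.
With the tool pointing down it reaches from about 425 to 950 mm from the base axis. Payload 3.5 kg.
Tool frame: the origin (TCP) lies midway between the tips of the shut fingers; the grasp point (between the pads) lies behind it (env.pinch_z is the x of the grasp point in the tool frame, in mm); x points along the fingers, z is the direction in which the jaws open and shut, and the axes are right-handed (so a half turn about x gives the same grasp; the last joint's range is limited). The gripper opens to 85 mm and grips with 20 to 120 N. Pads are 22 mm wide; open, the fingers measure 114 mm over their backs; the gripper's body (76 mm by 85 mm) begins 54 mm behind the grasp point. The pads swing forward as they close: fully open they stand 13 mm farther back than shut.
Start: joints at [-1.294, 0.286, 1.577, -0, 1.279, -0.15], TCP at [279.444, -614.424, 210.925] pointing down, gripper open.
Joint ranges: [-2.77, 2.77], [-0.9, 2.22], [0.21, 2.48], [-1.53, 4.67], [0.24, 2.81], [-2.84, 2.84]. Speed limits (rad/s): [2.79, 2.79, 3.14, 3.14, 3.14, 3.14].

### API

Orientations are given as [roll, pitch, yaw] about the fixed x, y, z axes, in that order (R = Rz(yaw) Ry(pitch) Rx(roll)).
In Python, from station import env, capture, camera_params gives the robot as it stands.
- The arm moves only by the tool apply_moves, never from a script. Its argument "series" is a list of rows, each a list of 4 numbers: the shift along the tool's x, y, z in units of 50 mm (1.0 is 50 mm), then the turn about the tool's x in units of 8 degrees (1.0 is 8 degrees). In form: [[x, y, z, twist], ...]. A call has 1 to 5 rows; each row is the pose to reach, as a shift and turn from the pose commanded when the call began, along the tool's axes at that moment; what a row does not reach only later rows make up. A row lasts 1/10 s, in which the tool goes at most 50 mm and 8.59 degrees, less where a joint would pass 70% of its speed; a pose out of reach is approached as far as the arm can. A call with a gripper value outside its range is refused whole. "gripper" is the finger opening in mm, from 0 to 85.4, set as the call begins (left out, the last holds). The fingers move at their own pace and stop on an object; the grip force is fixed at half the most. Time passes only in rows, so rows that repeat a pose let the fingers close. It gives the time, the measured TCP pose, the force and the opening at its end, in the units of the state.
- env.observe(): the state, without advancing time (a new reading comes with each control period).
- capture(name): name is "side" or "top" or "wrist"; returns (picture, depth): 480x640x3 uint8, red, green, blue; 480x640 float32, mm along the optical axis (not along the pixel's ray), 0 where there is no reading.
- camera_params(name): a dict with "fov_y" (degrees; the focal length in pixels is half the picture's height over the tangent of half this angle, whatever the lens; pixels are square), "cx", "cy" (the principal point, pixels), "dist_coeffs" ([k1, k2, p1, p2, k3] as OpenCV has them; the pictures are not rectified), "eye" and "rotation" of the camera in the world. Camera axes: x right, y down, z forward; pixel columns grow to the right and rows downward; lengths in mm; the calibration is good to about 2 mm. A picture is of the moment at which its call begins: read the wrist's pose just before it. camera_params takes no time and is no camera call; for the wrist camera it gives the pose at the moment of the call.
- env.job_done(): hands the job in, once; it reports no verdict.
The state is a dict: "time": time; "q": joint angles; "joint_velocities": joint speeds; "effort": joint torques, N m; "ee_pos": TCP position; "orientation": TCP orientation; "force": force on the tool from outside, world axes, zero at the start; "wrist_torque": the same for the moment, N m; "grip_width": finger opening in mm.
Only numpy, scipy, OpenCV 4.12 (cv2) and the standard library are available. Lean on these libraries where they do the work, as an engineer would, in place of code of your own. Each camera call takes 0.05 s, during which the arm holds its last target.

## Working session

There is one attempt and no reset: what is moved stays moved. The work goes in short steps, Python scripts to look and compute and a tool call to move; the robot and the scene stay as the last step left them, time stands still between calls to the robot, and variables do not carry over. Pictures are saved under pics/ and viewed, and the job is handed in when it is done.

Besides the shell and the picture viewer there is one more tool, called after ">>>" as name(argument=value, ...), one argument or row to a line, values as JSON. apply_moves: Moves the arm, as the interface text tells. Its arguments: {"type":"object","properties":{"series":{"type":"array"},"gripper":{"type":"number"}},"required":["series"]}

```bash
ls; mkdir -p pics
cat > h.py <<'E'
import numpy as np, cv2
from station import env, capture, camera_params
def K(p):
    f=240/np.tan(np.radians(p['fov_y'])/2)
    return np.array([[f,0,p['cx']],[0,f,p['cy']],[0,0,1.]]), np.array(p['dist_coeffs'],float)
def to_world(p,uv,d):
    k,dc=K(p); uv=np.asarray(uv,np.float32).reshape(-1,1,2)
    n=cv2.undistortPoints(uv,k,dc).reshape(-1,2)
    c=np.c_[n,np.ones(len(n))]*np.asarray(d).reshape(-1,1)
    return c@np.array(p['rotation']).reshape(3,3).T+np.array(p['eye'])
def cloud(p,depth):
    v,u=np.mgrid[0:480,0:640]
    w=to_world(p,np.c_[u.ravel(),v.ravel()],depth.ravel()).reshape(480,640,3)
    w[depth<=0]=np.nan
    return w
def proj(p,X):
    k,dc=K(p);R=np.array(p['rotation']).reshape(3,3).T
    X=np.asarray(X,float).reshape(-1,3)
    return cv2.projectPoints(X,cv2.Rodrigues(R)[0],-R@np.array(p['eye']),k,dc)[0].reshape(-1,2)
def snap(name,tag):
    p=camera_params(name); im,d=capture(name)
    cv2.imwrite(f'pics/{tag}.png',im[:,:,::-1]); np.savez(f'pics/{tag}.npz',im=im,d=d,w=cloud(p,d)); return p,im,d
E
python3 - <<'E'
from h import *
for n in ['side','top','wrist']:
    p,im,d=snap(n,n+'0'); print(n,p['fov_y'],p['eye'],np.round(p['rotation'],3).tolist(),p['dist_coeffs'])
print(env.observe(),env.pinch_z)
E
```

```text
picsTraceback (most recent call last):
  File "<stdin>", line 3, in <module>
  File "h.py", line 22, in snap
    cv2.imwrite(f'pics/{tag}.png',im[:,:,::-1]); np.savez(f'pics/{tag}.npz',im=im,d=d,w=cloud(p,d)); return p,im,d
                                                                                        ~~~~~^^^^^
  File "h.py", line 13, in cloud
    w=to_world(p,np.c_[u.ravel(),v.ravel()],depth.ravel()).reshape(480,640,3)
      ~~~~~~~~^^^^^^^^^^^^^^^^^^^^^^^^^^^^^^^^^^^^^^^^^^^^
  File "h.py", line 10, in to_world
    return c@np.array(p['rotation']).reshape(3,3).T+np.array(p['eye'])
             ~~~~~~~~~~~~~~~~~~~~~~~~~~~~~~~^^^^^
ValueError: cannot reshape array of size 3 into shape (3,3)
```

```bash
python3 - <<'E'
s=open('h.py').read()
s=s.replace("np.array(p['rotation']).reshape(3,3)","Rm(p['rotation'])")
s+='''
from scipy.spatial.transform import Rotation
def Rm(r): return Rotation.from_euler('xyz',r).as_matrix()
'''
open('h.py','w').write(s)
E
python3 - <<'E'
from h import *
for n in ['side','top','wrist']:
    p,im,d=snap(n,n+'0'); print(n,p['fov_y'],p['eye'],np.round(p['rotation'],3).tolist(),p['dist_coeffs'])
    w=np.load(f'pics/{n}0.npz')['w']; print(w[240,320],w[400,200],w[400,500])
print(env.observe(),env.pinch_z)
E
```

```text
side 49.706909852839864 [ -41.61564581 1107.29257396  923.218422  ] [-2.102, 0.004, -2.661] [0.03416271 0.         0.         0.         0.        ]
[ 700.74151504 -306.13645333   -5.55051745] [605.3997845  478.56464848  -3.72707   ] [-1.13174504e+01  1.62597417e+02 -6.20819622e-02]
top 45.6986259479901 [ 438.2635331    11.84522293 1665.77529299] [-3.056, -0.007, -1.585] [-0.10044621  0.          0.          0.          0.        ]
[522.448575    -0.87589213 269.89123392] [ -85.22080181  505.6113093  -760.34143328] [ 203.31046745 -322.16094242  625.77297052]
wrist 71.73319965567362 [ 349.33179135 -581.24238365  372.7727041 ] [2.836, 0.002, -1.143] [-0.06072836  0.          0.          0.          0.        ]
[  40.78019081 -748.80518644 -757.5970493 ] [ 283.1500994  -581.30423096  309.32202379] [ 304.95404625 -663.28166122  295.15309768]
{'time': 0.2, 'q': array([-1.29400427e+00,  2.86882029e-01,  1.57759019e+00,  1.83114133e-05,
        1.27856510e+00, -1.50026121e-01]), 'joint_velocities': array([ 0.00324786, -0.00375621, -0.00436817, -0.00061324, -0.00045275,
        0.00098063]), 'effort': array([ 5.67973584e-04, -4.05986595e+01, -2.92682326e+01, -1.45274084e-04,
        4.08767824e-03, -1.04064921e-05]), 'ee_pos': array([ 279.3328987 , -614.0270717 ,  210.05408011]), 'orientation': array([2.97943458, 1.56935156, 1.83545114]), 'force': array([-0.11281995, -0.26700295,  0.31328941]), 'wrist_torque': array([ 0.01020215, -0.05319752, -0.00779348]), 'grip_width': 85.1849625225242} -18.700000000000003
```

View pics/side0.png

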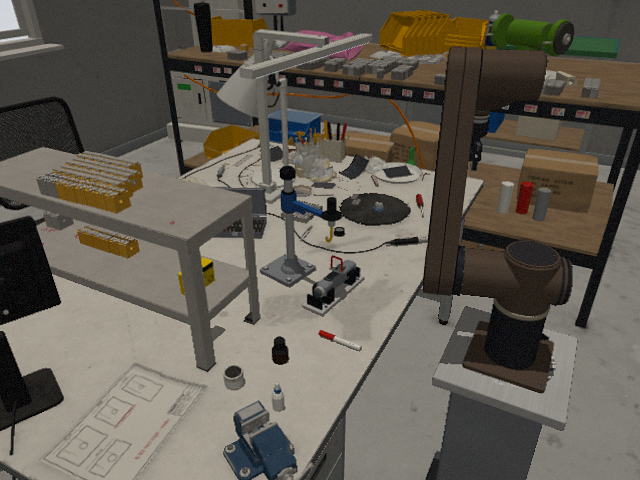

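View pics/top0.png

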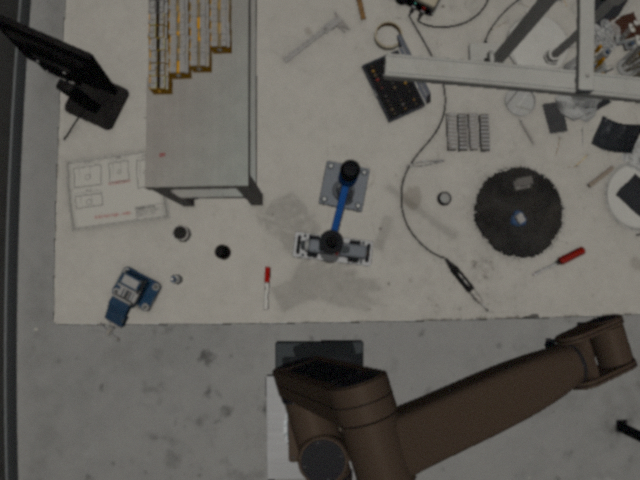

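View pics/wrist0.png

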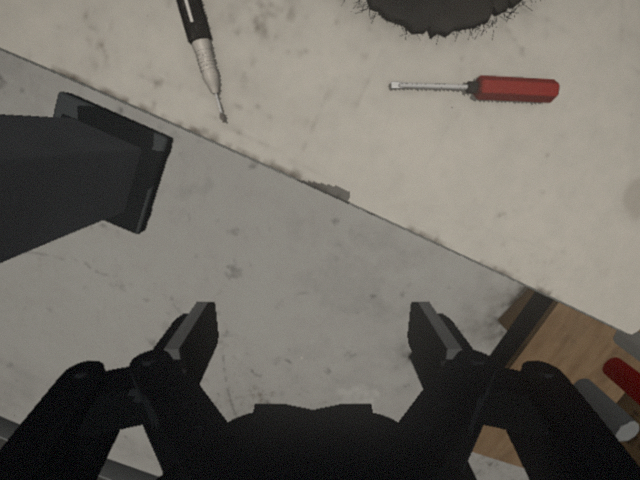

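Run:
```python
from h import *
a=np.load('pics/side0.npz'); b=np.load('pics/top0.npz')
c=cv2.resize(a['im'][150:320,240:400],None,fx=3.5,fy=3.5,interpolation=cv2.INTER_CUBIC)
cv2.imwrite('pics/sz.png',c[:,:,::-1])
c=cv2.resize(b['im'][140:290,250:400],None,fx=4,fy=4,interpolation=cv2.INTER_CUBIC)
cv2.imwrite('pics/tz.png',c[:,:,::-1])
for n,z in (('side',a),('top',b)):
    w=z['w'];im=z['im'].astype(int)
    m=(w[...,0]>380)&(w[...,0]<800)&(abs(w[...,1])<200)&(w[...,2]>8)&(w[...,2]<420)
    hsv=cv2.cvtColor(z['im'],cv2.COLOR_RGB2HSV).astype(int)
    red=((hsv[...,0]<8)|(hsv[...,0]>172))&(hsv[...,1]>140)&(hsv[...,2]>60)&m
    yel=(abs(hsv[...,0]-25)<8)&(hsv[...,1]>120)&m
    blu=(abs(hsv[...,0]-112)<12)&(hsv[...,1]>120)&m
    for nm,q in (('red',red),('yel',yel),('blu',blu)):
        vu=np.argwhere(q); 
        if len(vu): print(n,nm,len(vu),vu.min(0),vu.max(0),'\n',np.round(np.percentile(w[q],[2,50,98],axis=0),0))
```

```text
side red 103 [256 319] [338 342] 
 [[421. -51.   9.]
 [457. 151.  15.]
 [530. 162. 122.]]
side yel 75 [171 284] [300 358] 
 [[478. -84.  19.]
 [519. -22. 206.]
 [671.  63. 351.]]
side blu 512 [172 280] [306 358] 
 [[479. -92.  28.]
 [658. -52. 260.]
 [696.  34. 307.]]
top red 47 [268 265] [281 269] 
 [[421. 146.   9.]
 [441. 151.  16.]
 [459. 157.  25.]]
top yel 4 [173 329] [244 349] 
 [[519. -69. 316.]
 [664. -55. 350.]
 [673. -24. 356.]]
top blu 400 [169 332] [231 355] 
 [[549. -84. 243.]
 [626. -55. 266.]
 [676. -33. 339.]]
```

View pics/sz.png

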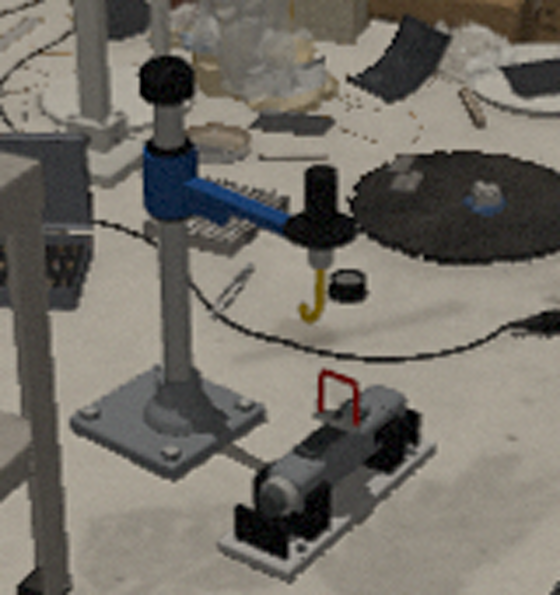

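View pics/tz.png

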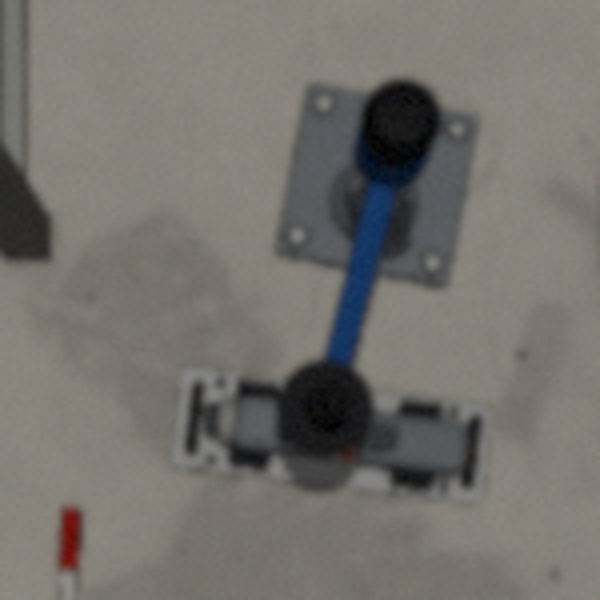

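Run:
```python
from h import *
from scipy.optimize import least_squares
def cfit(P,r=None):
    f=lambda x: np.hypot(P[:,0]-x[0],P[:,1]-x[1])-(x[2] if r is None else r)
    s=least_squares(f,[*P[:,:2].mean(0),15],loss='soft_l1',f_scale=1.); return s.x,np.sqrt((s.fun**2).mean())
R=Rm(env.observe()['orientation']); print(np.round(R,3))
for n in ('side','top'):
    z=np.load(f'pics/{n}0.npz'); w=z['w']
    for nm,(x0,x1,y0,y1,z0,z1) in dict(handle=(470,570,-70,20,285,312),htop=(470,570,-70,20,255,340),col=(620,740,-110,-20,60,220),foot=(580,780,-150,40,4,20),capt=(620,740,-110,-20,300,400),driver=(400,600,-140,120,50,90)).items():
        m=(w[...,0]>x0)&(w[...,0]<x1)&(w[...,1]>y0)&(w[...,1]<y1)&(w[...,2]>z0)&(w[...,2]<z1)
        P=w[m]
        if len(P)<10: continue
        print(n,nm,len(P),np.round(P.min(0)),np.round(P.max(0)),np.round(np.median(P,0),1))
        if nm=='handle': print(' fit',cfit(P,13))
        if nm=='col': print(' fit',cfit(P,13))
        if nm=='htop': print(np.histogram(P[:,2],np.arange(255,345,5)))
```

```text
[[-0.     0.91   0.414]
 [ 0.001  0.414 -0.91 ]
 [-1.     0.    -0.001]]
side handle 87 [504. -34. 285.] [530. -13. 311.] [514.3 -17.3 298.4]
 fit (array([518.97055512, -27.8109284 ,  15.        ]), np.float64(2.0876862313839593))
side htop 354 [487. -57. 255.] [569.   5. 319.] [514.9 -19.1 272.3]
(array([  8,  29, 112,  43,  14,  17,  17,  15,  17,  15,  18,  16,  33,
         0,   0,   0,   0]), array([255, 260, 265, 270, 275, 280, 285, 290, 295, 300, 305, 310, 315,
       320, 325, 330, 335, 340]))
side col 390 [663. -80.  60.] [699. -53. 219.] [676.2 -62.9 140.9]
 fit (array([682.50631389, -72.46158838,  15.        ]), np.float64(2.644586840982421))
side foot 752 [ 594. -148.    4.] [778.  32.  20.] [683.3 -47.8  14.1]
side capt 280 [656. -90. 300.] [703. -44. 361.] [674.8 -60.6 343.8]
side driver 651 [ 471. -132.   50.] [549.  56.  90.] [505.3 -23.9  64.8]
top handle 12 [506. -41. 285.] [524. -15. 312.] [510.8 -23.1 306.9]
 fit (array([519.55589857, -27.81420105,  15.        ]), np.float64(2.3548889884162922))
top htop 526 [490. -58. 259.] [570.   2. 324.] [521.6 -30.  270.4]
(array([  2,  44, 191, 160,  26,   1,   3,   0,   0,   1,   4,  15,  59,
        20,   0,   0,   0]), array([255, 260, 265, 270, 275, 280, 285, 290, 295, 300, 305, 310, 315,
       320, 325, 330, 335, 340]))
top col 32 [667. -90.  60.] [697. -53. 137.] [679.8 -61.3  63.4]
 fit (array([681.66696568, -73.21476882,  15.        ]), np.float64(3.523822261887592))
top foot 1383 [ 580. -150.    4.] [780.  40.  20.] [683.5 -47.7  13.5]
top capt 323 [660. -96. 337.] [705. -49. 367.] [680.3 -72.  358.9]
top driver 749 [ 474. -139.   50.] [552.  60.  88.] [510.6 -69.6  65.9]
```

Run:
```python
from h import *
for n in ('side','top'):
    z=np.load(f'pics/{n}0.npz'); w=z['w']; im=z['im'].astype(int)
    m=(w[...,0]>440)&(w[...,0]<585)&(w[...,1]>-180)&(w[...,1]<130)&(w[...,2]>7)&(w[...,2]<90)
    r=cv2.minAreaRect(w[m][:,:2].astype(np.float32)); print(n,'rect all',r)
    b=m&(w[...,2]<25)&(im.min(-1)>110)
    lab,l,st,c=cv2.connectedComponentsWithStats(b.astype(np.uint8))
    P=w[b]; r=cv2.minAreaRect(P[:,:2].astype(np.float32)); print(n,'plate',len(P),r)
    rd=(im[...,0]>1.6*im[...,1])&(im[...,0]>1.6*im[...,2])&(im[...,0]>60)
    v,u=np.nonzero(rd); 
    k=(u>310)&(u<365)&(v>230)&(v<300)
    for a,bb in zip(v[k],u[k]): print(a,bb,im[a,bb],np.round(w[a,bb]))
```

```text
side rect all ((511.32049560546875, -37.031341552734375), (234.2400360107422, 77.03479766845703), 82.29823303222656)
side plate 160 ((508.6455993652344, -38.299598693847656), (233.1325225830078, 72.55226135253906), 79.80484008789062)
256 332 [81  0  0] [526. -49. 120.]
256 333 [89 10  5] [522. -46. 122.]
256 334 [85  0  0] [521. -51. 120.]
256 335 [107  60  54] [518. -51. 121.]
257 331 [94 23 20] [530. -50. 114.]
257 332 [95 36 30] [526. -49. 117.]
257 334 [102  50  47] [519. -48. 118.]
257 335 [92 31 26] [517. -51. 118.]
257 336 [87  0  0] [512. -47. 121.]
257 337 [88  8  4] [507. -43. 125.]
257 338 [107  65  57] [507. -49. 122.]
258 331 [85  0  4] [528. -46. 114.]
258 336 [110  68  61] [516. -54. 113.]
258 337 [94 37 35] [507. -44. 121.]
258 338 [90  9  7] [504. -44. 122.]
258 339 [91  0  2] [501. -44. 123.]
258 340 [98 30 25] [500. -49. 120.]
259 331 [83  0  0] [527. -45. 111.]
259 339 [108  63  56] [501. -44. 119.]
259 340 [93 14 15] [497. -41. 122.]
259 341 [93 32 30] [496. -46. 120.]
260 331 [82  0  0] [531. -53. 102.]
260 341 [102  33  26] [494. -43. 119.]
261 331 [84  0  0] [
[... 592 characters left out ...]
267 331 [80 21 17] [530. -50.  79.]
267 332 [75 43 39] [528. -54.  78.]
267 341 [95  6  3] [496. -47.  91.]
267 342 [84 22 23] [491. -44.  94.]
268 341 [95  3  0] [492. -40.  93.]
268 342 [92 40 41] [493. -48.  89.]
269 341 [94  4  1] [494. -44.  87.]
269 342 [82 10 10] [490. -42.  89.]
270 341 [98  7 13] [495. -45.  82.]
270 342 [86 35 28] [492. -47.  82.]
271 341 [92 40 37] [495. -45.  79.]
271 342 [82 49 44] [490. -42.  82.]
top rect all ((512.4886474609375, -25.076309204101562), (144.57754516601562, 306.5593566894531), 0.025837663561105728)
top plate 429 ((512.612548828125, -24.33966064453125), (305.0040283203125, 144.3416748046875), 89.90435028076172)
254 336 [61 38 34] [493. -45. 121.]
```

```bash
cat >> h.py <<'E'
def go(X=None,yaw=None):
    """units to go from measured pose to world X and tool-y yaw"""
    s=env.observe(); R=Rm(s['orientation']); y=np.arctan2(R[1,1],R[0,1])
    X=s['ee_pos'] if X is None else np.array(X,float)
    d=R.T@(X-s['ee_pos']); t=0 if yaw is None else -np.degrees(yaw-y)/8
    print('t',round(s['time'],2),'pos',np.round(s['ee_pos'],1),'yaw',round(y,3),'F',np.round(s['force'],1),'w',round(s['grip_width'],1),'units',np.round(d/50,3),'tw',round(t,2))
E
python3 - <<'E'
from h import *
go([518.5,-28,350],-0.268)
E
```

```text
t 0.2 pos [ 279.3 -614.   210.1] yaw 0.427 F [-0.1 -0.3  0.3] w 85.2 units [-2.784  9.207 -8.693] tw 4.98
```

>>> apply_moves(
  series=[
    [-0.9,0.2,-0.2,0],
    [-1.7,0.7,-0.7,0.4],
    [-2.3,1.3,-1.2,0.8],
    [-2.8,2.0,-1.9,1.2],
    [-2.8,2.7,-2.6,1.6],
  ],
  gripper=70,
)

```text
time: 0.7
ee_pos: [347.0, -446.5, 354.9]
orientation: [0.297, 1.564, -1.074]
force: [0.4, -0.2, 0.3]
grip_width: 69.8
```

Run:
```python
from h import *
go([518.5,-28,350],-0.268)
```

```text
t 0.7 pos [ 347.  -446.5  354.9] yaw 0.2 F [ 0.4 -0.2  0.3] w 69.8 units [ 0.056  5.024 -7.522] tw 3.35
```

>>> apply_moves(
  series=[
    [0,0.45,-0.7,0.3],
    [0,0.95,-1.45,0.65],
    [0,1.45,-2.2,1.0],
    [0,1.95,-2.95,1.35],
    [0,2.5,-3.75,1.7],
  ],
)

```text
time: 1.2
ee_pos: [430.9, -235.9, 350.4]
orientation: [0.986, 1.571, -0.621]
force: [1.3, -0.5, 1.0]
grip_width: 70.1
```

Run:
```python
from h import *
go([518.5,-28,350],-0.268)
```

```text
t 1.2 pos [ 430.9 -235.9  350.4] yaw -0.037 F [ 1.3 -0.5  1. ] w 70.1 units [ 0.007  1.599 -4.22 ] tw 1.66
```

>>> apply_moves(
  series=[
    [-0.1,0.25,-0.8,0.4],
    [-0.2,0.5,-1.6,0.8],
    [-0.3,0.7,-2.4,1.2],
    [-0.3,0.7,-2.6,1.66],
    [-0.3,0.7,-2.6,1.66],
  ],
)

```text
time: 1.7
ee_pos: [470.3, -107.2, 365.7]
orientation: [1.574, 1.57, -0.259]
force: [-0.0, -0.9, -1.0]
grip_width: 70.0
```

Run:
```python
from h import *
go([518.5,-28,350],-0.268)
p,im,d=snap('wrist','w1'); print(p['eye'],p['rotation'])
```

```text
t 1.7 pos [ 470.3 -107.2  365.7] yaw -0.262 F [-0.  -0.9 -1. ] w 70.0 units [ 0.315  0.521 -1.779] tw 0.04
[ 544.42204075 -126.10134931  528.67880184] [ 2.83621066e+00  2.68333354e-04 -1.83237157e+00]
```

View pics/w1.png

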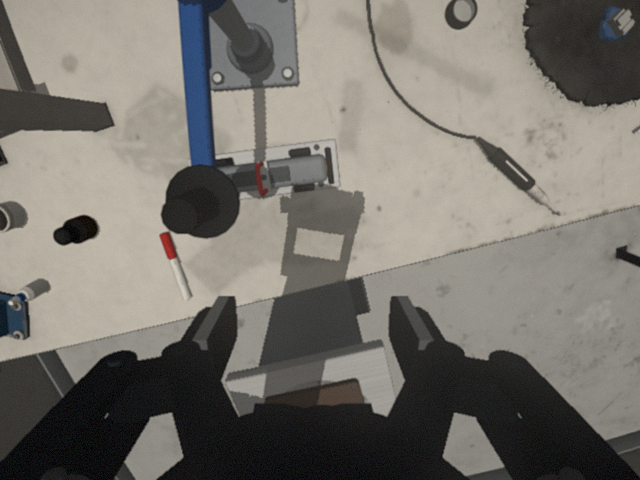

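Run:
```python
from h import *
from scipy.optimize import least_squares
z=np.load('pics/w1.npz'); w=z['w']; im=z['im'].astype(int)
def cf(P,r):
    f=lambda x: np.hypot(P[:,0]-x[0],P[:,1]-x[1])-r
    s=least_squares(f,P[:,:2].mean(0),loss='soft_l1',f_scale=1.); return s.x,np.sqrt((s.fun**2).mean())
box=lambda x0,x1,y0,y1,z0,z1:(w[...,0]>x0)&(w[...,0]<x1)&(w[...,1]>y0)&(w[...,1]<y1)&(w[...,2]>z0)&(w[...,2]<z1)
P=w[box(470,570,-80,20,280,314)];print('handle side',len(P),cf(P,13))
P=w[box(470,570,-80,20,315,330)];print('top',len(P),cv2.minEnclosingCircle(P[:,:2].astype(np.float32)),np.median(P[:,2]))
P=w[box(470,570,-80,20,262,275)];print('guard',len(P),cv2.minEnclosingCircle(P[:,:2].astype(np.float32)),np.median(P[:,2]))
P=w[box(640,740,-120,-30,60,200)];print('col',len(P),cf(P,13))
rd=(im[...,0]>1.6*im[...,1])&(im[...,0]>1.6*im[...,2])&(im[...,0]>50)&box(470,560,-90,0,40,140)
P=w[rd]; print('bail',len(P),np.round(P.min(0)),np.round(P.max(0)))
t=P[P[:,2]>112]; print('bar',len(t),t.mean(0),np.percentile(t,[2,98],axis=0).round(1)); 
c=np.polyfit(t[:,0],t[:,1],1); print('slope',c[0])
P=w[box(440,580,-170,110,60,74)&~rd]; r=cv2.minAreaRect(P[:,:2].astype(np.float32)); print('driver',len(P),r,np.median(P[:,2]))
P=w[box(440,580,-170,110,5,75)]; r=cv2.minAreaRect(P[:,:2].astype(np.float32)); print('cradle',len(P),r)
```

```text
handle side 629 (array([519.63144468, -27.49095046]), np.float64(0.3234329969280436))
top 1082 ((519.5755615234375, -27.938154220581055), 12.94704818725586) 317.67781220036875
guard 3367 ((531.1553955078125, -33.30380630493164), 41.99025344848633) 269.6725513940034
col 1379 (array([683.84498828, -72.50044699]), np.float64(1.68199424774336))
bail 170 [494. -54.  78.] [533. -45. 124.]
bar 142 [514.01446533 -49.8449969  121.16157117] [[494.7 -53.6 114. ]
 [531.9 -46.1 123.9]]
slope -0.12265307141425537
driver 1973 ((511.44158935546875, -60.33973693847656), (148.83822631835938, 36.964263916015625), 82.01087188720703) 67.38874671495472
cradle 4936 ((514.4271850585938, -39.920860290527344), (229.27456665039062, 73.51981353759766), 82.0174560546875)
```

Run:
```python
from h import *
go([519.6,-27.7,340],-0.268)
```

```text
t 1.75 pos [ 470.1 -108.3  365.4] yaw -0.263 F [-0.2  0.2  0.3] w 69.9 units [ 0.507  0.538 -1.813] tw 0.04
```

>>> apply_moves(
  series=[
    [0,0.2,-0.6,0],
    [0,0.45,-1.3,0],
    [0,0.54,-1.79,0.04],
    [0,0.54,-1.79,0.04],
  ],
)

```text
time: 2.15
ee_pos: [520.3, -28.8, 364.7]
orientation: [-1.837, 1.569, 2.606]
force: [1.0, -0.4, -0.0]
grip_width: 70.4
```

Run:
```python
from h import *
go([519.6,-27.7,277],-0.268)
```

```text
t 2.15 pos [520.3 -28.8 364.7] yaw -0.269 F [ 1.  -0.4 -0. ] w 70.4 units [ 1.754 -0.017 -0.018] tw -0.0
```

>>> apply_moves(
  series=[
    [0.4,-0.01,-0.01,0],
    [0.9,-0.01,-0.02,0],
    [1.4,-0.01,-0.02,0],
    [1.7,-0.01,-0.02,0],
    [1.73,-0.01,-0.02,0],
  ],
)

```text
time: 2.65
ee_pos: [518.0, -29.5, 276.2]
orientation: [-1.469, 1.566, 2.971]
force: [-0.3, 0.2, -0.0]
grip_width: 70.0
```

Run:
```python
from h import *
go([519.6,-27.7,277],-0.268)
snap('side','s2')
go([519.6,-27.7,277],-0.268)
im=np.load('pics/s2.npz')['im']
cv2.imwrite('pics/s2z.png',cv2.resize(im[100:320,240:460],None,fx=2.7,fy=2.7,interpolation=cv2.INTER_CUBIC)[:,:,::-1])
```

```text
t 2.65 pos [518.  -29.5 276.2] yaw -0.273 F [-0.3  0.2 -0. ] w 70.0 units [-0.016  0.021 -0.043] tw -0.03
t 2.7 pos [518.8 -29.4 277.8] yaw -0.272 F [0.5 0.2 1. ] w 70.2 units [ 0.017  0.007 -0.037] tw -0.03
```

View pics/s2z.png

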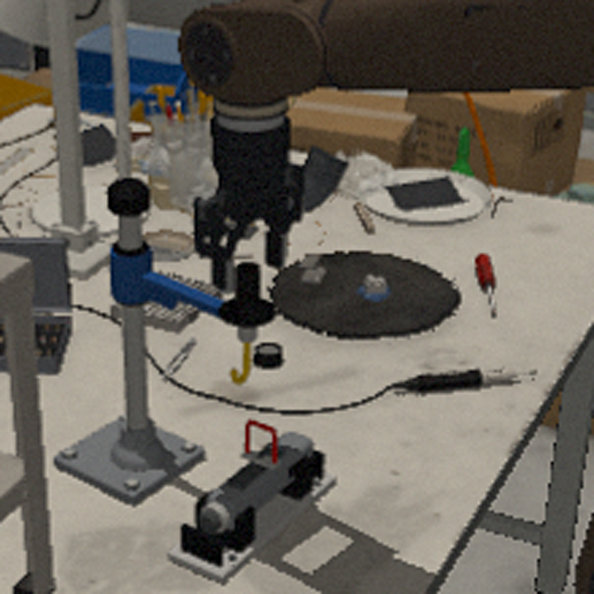

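>>> apply_moves(
  series=[
    [0,0,-0.03,0],
    [0,0,-0.03,0],
    [0,0,-0.03,0],
    [0,0,-0.03,0],
    [0,0,-0.03,0],
  ],
  gripper=15,
)

```text
time: 3.2
ee_pos: [520.5, -27.1, 280.7]
orientation: [1.558, 1.568, -0.284]
force: [0.1, -1.0, 5.3]
grip_width: 24.1
```

Run:
```python
from h import *
go([519.6,-27.7,277],-0.268)
```

```text
t 3.2 pos [520.5 -27.1 280.7] yaw -0.271 F [ 0.1 -1.   5.3] w 24.1 units [ 0.074 -0.014  0.016] tw -0.02
```

```bash
cat >> h.py <<'E'
C=np.array([683.8,-72.5]); RA=170.
def arc(betas,zs,ref=None):
    """rows from current measured pose (or given ref (pos,yaw)) along arc; yaw=-beta"""
    s=env.observe(); R=Rm(s['orientation']); p=s['ee_pos']; y=np.arctan2(R[1,1],R[0,1])
    b=np.arctan2(p[1]-C[1],C[0]-p[0]); r=np.hypot(*(p[:2]-C))
    print('t',round(s['time'],2),'pos',np.round(p,1),'yaw',round(y,3),'beta',round(b,4),'r',round(r,1),'F',np.round(s['force'],1),'T',np.round(s['wrist_torque'],2),'w',round(s['grip_width'],1))
    if ref is not None: p,y=np.array(ref[0]),ref[1]
    Ri=np.array([[0,np.cos(y),np.sin(y)],[0,np.sin(y),-np.cos(y)],[-1,0,0]])
    for be,z in zip(betas,zs):
        X=np.array([C[0]-RA*np.cos(be),C[1]+RA*np.sin(be),z])
        print(np.round(np.r_[Ri.T@(X-p)/50,-np.degrees(-be-y)/8],3).tolist())
E
python3 - <<'E'
from h import *
arc([.22,.17,.12,.07,.02,-.03,-.076],[279]*7)
E
```

```text
t 3.2 pos [520.5 -27.1 280.7] yaw -0.271 beta 0.2711 r 169.5 F [ 0.1 -1.   5.3] T [ 0.01  0.09 -0.01] w 24.1
[0.034, -0.006, 0.173, -0.366]
[0.034, 0.007, 0.343, -0.724]
[0.034, 0.029, 0.512, -1.082]
[0.034, 0.058, 0.679, -1.44]
[0.034, 0.097, 0.845, -1.798]
[0.034, 0.143, 1.008, -2.157]
[0.034, 0.193, 1.156, -2.486]
```

>>> apply_moves(
  series=[
    [0,0.0,0.17,-0.36],
    [0,0.01,0.34,-0.72],
    [0,0.03,0.51,-1.08],
    [0,0.06,0.68,-1.44],
    [0,0.06,0.68,-1.44],
  ],
)

```text
time: 3.7
ee_pos: [514.4, -61.4, 280.7]
orientation: [1.357, 1.567, -0.284]
force: [-0.7, 0.2, 4.3]
grip_width: 24.1
```

Run:
```python
from h import *
arc([.02,-.03,-.076],[279]*3)
```

```text
t 3.7 pos [514.4 -61.4 280.7] yaw -0.07 beta 0.0656 r 169.7 F [-0.7  0.2  4.3] T [ 0.06 -0.    0.08] w 24.1
[0.034, -0.001, 0.155, -0.36]
[0.034, 0.012, 0.324, -0.718]
[0.034, 0.031, 0.48, -1.047]
```

>>> apply_moves(
  series=[
    [0,0.0,0.15,-0.36],
    [0,0.01,0.32,-0.72],
    [0,0.03,0.49,-1.05],
    [0,0.03,0.49,-1.05],
  ],
)

```text
time: 4.1
ee_pos: [514.4, -86.0, 280.7]
orientation: [1.179, 1.567, -0.316]
force: [0.5, 0.8, 5.6]
grip_width: 23.6
```

Run:
```python
from h import *
arc([-.076],[279])
p,im,d=snap('side','s3')
cv2.imwrite('pics/s3z.png',cv2.resize(im[150:310,260:420],None,fx=3.7,fy=3.7,interpolation=cv2.INTER_CUBIC)[:,:,::-1])
w=np.load('pics/s3.npz')['w']; hsv=cv2.cvtColor(im,cv2.COLOR_RGB2HSV).astype(int)
y=(abs(hsv[...,0]-25)<8)&(hsv[...,1]>120)&(w[...,2]>170)&(w[...,2]<260)&(w[...,0]<570)&(w[...,0]>470)
P=w[y];print(len(P),P.min(0),P.max(0))
for a in P[np.argsort(P[:,2])]: print(np.round(a,1),end=' ')
```

```text
t 4.1 pos [514.4 -86.  280.7] yaw 0.076 beta -0.0794 r 169.9 F [0.5 0.8 5.6] T [-0.01 -0.12  0.03] w 23.6
[0.033, -0.002, -0.012, -0.0]
41 [507.65925169 -87.6906943  189.15821807] [515.6753429  -58.38790204 230.14831763]
[509.8 -79.6 189.2] [511.  -82.1 190.9] [507.7 -68.6 191.9] [511.3 -62.8 193.9] [508.7 -63.9 194. ] [510.4 -73.9 195.2] [507.7 -68.3 195.4] [510.1 -86.9 195.4] [512.2 -77.7 196.1] [509.5 -78.7 196.3] [511.5 -62.9 197.1] [508.2 -62.7 198. ] [510.4 -87.3 198.5] [512.9 -79.2 198.5] [510.2 -80.1 198.7] [515.3 -84.1 198.8] [512.1 -64.2 199.6] [510.7 -81.2 201.4] [507.8 -61.7 201.9] [514.3 -81.9 203.4] [511.3 -82.4 203.9] [508.7 -63.5 204. ] [513.5 -60.4 204.3] [510.1 -66.4 205.5] [512.3 -64.4 205.9] [509.4 -58.4 206.4] [510.8 -81.2 207.9] [512.4 -77.6 209.3] [511.5 -82.5 210.4] [513.8 -80.5 210.8] [514.1 -87.7 213.8] [510.7 -80.6 214.8] [512.8 -78.4 215.3] [514.8 -82.4 216.2] [512.7 -84.5 218.9] [515.7 -84.1 221.7] [511.4 -81.7 223.8] [511.7 -82.1 226.8] [513.5 -79.2 227.7] [512.1 -83.  229.5] [514.2 -80.6 230.1]
```

View pics/s3z.png

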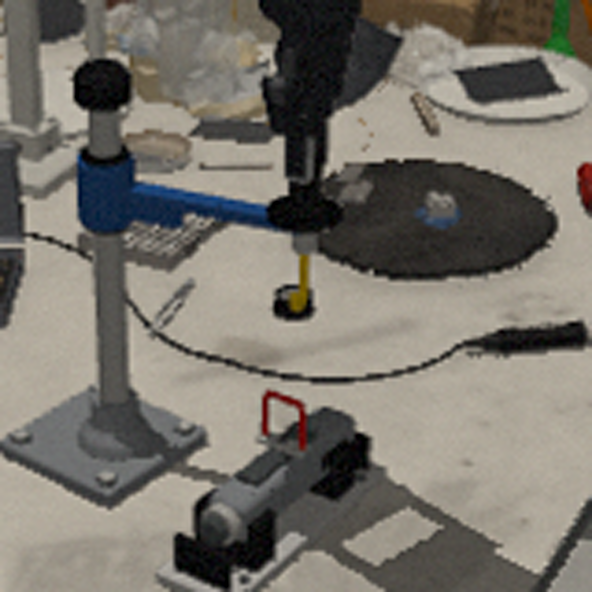

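>>> apply_moves(
  series=[
    [0.2,0,0,0],
    [0.4,0,0,0],
    [0.6,0,0,0],
    [0.8,0,0,0],
    [1.0,0,0,0],
  ],
)

```text
time: 4.65
ee_pos: [514.5, -85.8, 232.5]
orientation: [0.918, 1.566, -0.577]
force: [-3.2, -0.4, 13.0]
grip_width: 24.1
```

Run:
```python
from h import *
arc([-.076],[181])
```

```text
t 4.65 pos [514.5 -85.8 232.5] yaw 0.076 beta -0.0781 r 169.8 F [-3.2 -0.4 13. ] T [ 0.06  0.56 -0.04] w 24.1
[1.031, -0.004, -0.007, -0.001]
```

>>> apply_moves(
  series=[
    [0.2,0,0,0],
    [0.4,0,0,0],
    [0.6,0,0,0],
    [0.8,0,0,0],
    [0.8,0,0,0],
  ],
)

```text
time: 5.15
ee_pos: [514.5, -85.6, 191.3]
orientation: [0.946, 1.568, -0.549]
force: [-2.6, -0.5, 12.0]
grip_width: 23.7
```

Run:
```python
from h import *
arc([-.076],[181])
p,im,d=snap('side','s4')
cv2.imwrite('pics/s4z.png',cv2.resize(im[190:310,290:390],None,fx=5,fy=5,interpolation=cv2.INTER_CUBIC)[:,:,::-1])
p,im,d=snap('wrist','w4')
```

```text
t 5.15 pos [514.5 -85.6 191.3] yaw 0.076 beta -0.0772 r 169.8 F [-2.6 -0.5 12. ] T [0.05 0.47 0.03] w 23.7
[0.207, -0.003, -0.004, -0.0]
```

View pics/s4z.png

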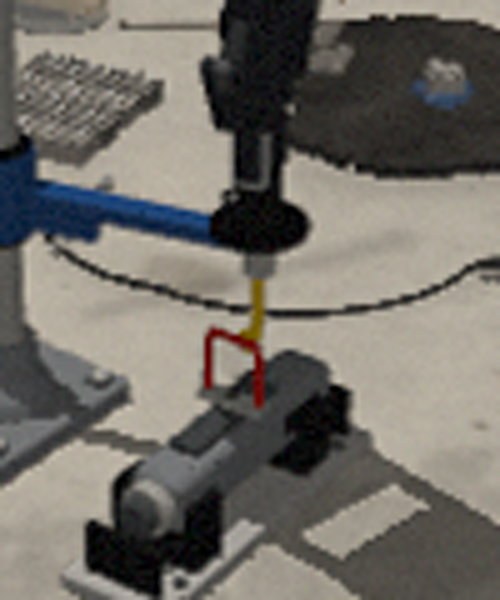

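View pics/w4.png

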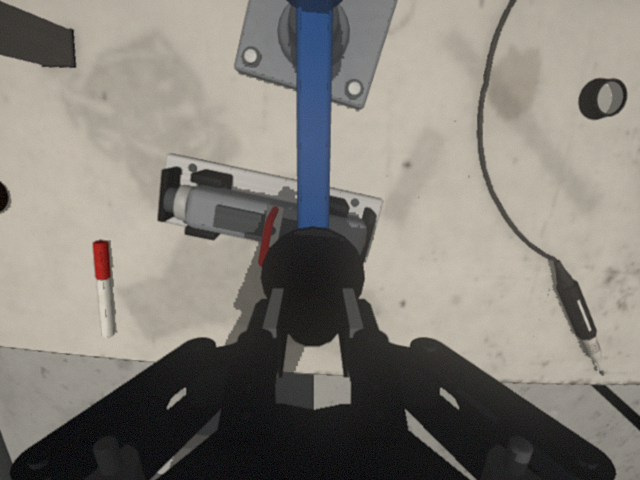

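Run:
```python
from h import *
for n in ('s4','w4'):
    z=np.load(f'pics/{n}.npz'); w=z['w']; im=z['im'].astype(int)
    hsv=cv2.cvtColor(z['im'],cv2.COLOR_RGB2HSV).astype(int)
    B=(w[...,0]>470)&(w[...,0]<570)&(w[...,1]<0)&(w[...,1]>-120)&(w[...,2]>70)&(w[...,2]<160)
    rd=(im[...,0]>1.8*im[...,1])&(im[...,0]>1.8*im[...,2])&(im[...,0]>50)&B&(abs(w[...,1]+50)<12)
    P=w[rd&(w[...,2]>115)]; print(n,'bar',len(P),P.mean(0).round(1),np.percentile(P,[3,97],axis=0).round(1).tolist())
    y=(abs(hsv[...,0]-25)<8)&(hsv[...,1]>120)&B
    P=w[y]; P=P[np.argsort(P[:,2])]; print('hook',len(P)); print(np.round(P,0).astype(int).tolist())
```

```text
s4 bar 15 [508.  -47.  120.3] [[495.5, -50.6, 117.6], [525.2, -44.4, 123.2]]
hook 30
[[519, -89, 103], [511, -78, 104], [510, -77, 109], [512, -80, 110], [516, -82, 111], [517, -84, 113], [512, -80, 114], [507, -64, 114], [509, -81, 114], [515, -87, 116], [513, -63, 116], [508, -65, 116], [512, -80, 117], [507, -56, 118], [509, -80, 118], [509, -61, 118], [516, -81, 119], [514, -84, 121], [509, -82, 124], [512, -86, 124], [506, -75, 125], [512, -81, 127], [510, -82, 131], [510, -83, 133], [510, -75, 134], [512, -79, 135], [513, -83, 136], [510, -83, 137], [510, -82, 141], [511, -78, 143]]
w4 bar 324 [517.5 -49.9 121.7] [[499.9, -53.5, 115.9], [532.0, -46.1, 123.5]]
hook 0
[]
```

>>> apply_moves(
  series=[
    [0.1,0,0,0],
    [0.2,0,0,0],
    [0.2,0,0,0],
    [0.2,0,0,0],
  ],
)

```text
time: 5.65
ee_pos: [514.5, -85.8, 182.4]
orientation: [0.812, 1.567, -0.682]
force: [-3.6, -0.8, 12.5]
grip_width: 23.9
```

Run:
```python
from h import *
arc([-.05,-.02,.01,.035,.05],[181]*5)
```

```text
t 5.65 pos [514.5 -85.8 182.4] yaw 0.076 beta -0.0781 r 169.9 F [-3.6 -0.8 12.5] T [0.07 0.7  0.01] w 23.9
[0.028, -0.002, -0.096, 0.187]
[0.028, 0.003, -0.198, 0.402]
[0.028, 0.01, -0.299, 0.617]
[0.028, 0.018, -0.384, 0.796]
[0.028, 0.024, -0.435, 0.904]
```

>>> apply_moves(
  series=[
    [0.02,0,-0.05,0.1],
    [0.02,0,-0.1,0.2],
    [0.02,0.0,-0.15,0.3],
    [0.02,0.0,-0.2,0.4],
    [0.02,0.0,-0.2,0.4],
  ],
)

```text
time: 6.15
ee_pos: [514.1, -75.7, 181.8]
orientation: [1.003, 1.566, -0.548]
force: [-4.1, -0.6, 12.3]
grip_width: 24.0
```

Run:
```python
from h import *
arc([-.01,.01,.02,.035,.05],[181]*5)
```

```text
t 6.15 pos [514.1 -75.7 181.8] yaw 0.02 beta -0.0187 r 169.8 F [-4.1 -0.6 12.3] T [ 0.01  0.55 -0.1 ] w 24.0
[0.015, -0.005, -0.03, 0.071]
[0.015, -0.003, -0.098, 0.214]
[0.015, -0.002, -0.132, 0.285]
[0.015, 0.0, -0.183, 0.393]
[0.015, 0.003, -0.233, 0.5]
```

>>> apply_moves(
  series=[
    [0,0,-0.03,0.07],
    [0,0,-0.06,0.14],
    [0,0.0,-0.09,0.2],
    [0,0.0,-0.12,0.26],
    [0,0,-0.12,0.26],
  ],
)

```text
time: 6.65
ee_pos: [514.1, -69.7, 181.8]
orientation: [1.113, 1.566, -0.475]
force: [-3.9, -0.6, 12.8]
grip_width: 24.0
```

Run:
```python
from h import *
arc([.035,.05],[181]*2)
p,im,d=snap('side','s5')
cv2.imwrite('pics/s5z.png',cv2.resize(im[210:300,300:380],None,fx=6,fy=6,interpolation=cv2.INTER_CUBIC)[:,:,::-1])
```

```text
t 6.65 pos [514.1 -69.7 181.8] yaw -0.016 beta 0.0165 r 169.7 F [-3.9 -0.6 12.8] T [-0.    0.51 -0.08] w 24.0
[0.017, -0.006, -0.063, 0.133]
[0.017, -0.004, -0.114, 0.241]
```

View pics/s5z.png

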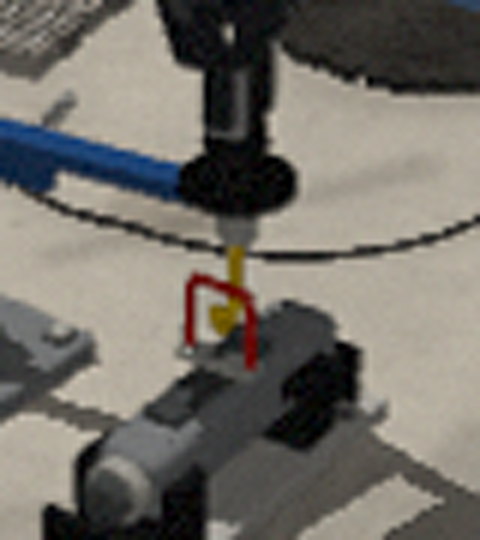

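>>> apply_moves(
  series=[
    [0,0,-0.03,0.06],
    [0,0,-0.06,0.12],
    [0,0.0,-0.09,0.19],
    [0,0.0,-0.12,0.25],
    [0,0,-0.12,0.25],
  ],
)

```text
time: 7.2
ee_pos: [514.4, -63.7, 181.9]
orientation: [1.186, 1.566, -0.436]
force: [-3.5, 0.7, 12.8]
grip_width: 23.6
```

>>> apply_moves(
  series=[
    [0,0,-0.02,0.04],
    [0,0,-0.04,0.08],
    [0,0,-0.04,0.08],
  ],
)

```text
time: 7.5
ee_pos: [514.5, -61.8, 181.9]
orientation: [1.204, 1.566, -0.429]
force: [-2.3, -0.4, 13.2]
grip_width: 23.8
```

>>> apply_moves(
  series=[
    [0,0,-0.02,0.04],
    [0,0,-0.02,0.04],
  ],
)

```text
time: 7.7
ee_pos: [514.6, -60.8, 181.9]
orientation: [1.207, 1.565, -0.432]
force: [-3.0, -0.9, 12.5]
grip_width: 23.6
```

Run:
```python
from h import *
arc([.077,.09],[181]*2)
```

```text
t 7.7 pos [514.6 -60.8 181.9] yaw -0.068 beta 0.0691 r 169.6 F [-3.  -0.9 12.5] T [ 0.03  0.43 -0.12] w 23.6
[0.018, -0.007, -0.027, 0.063]
[0.018, -0.007, -0.071, 0.156]
```

>>> apply_moves(
  series=[
    [0,0,-0.02,0.04],
    [0,0,-0.02,0.04],
  ],
)

```text
time: 7.9
ee_pos: [514.7, -59.8, 181.9]
orientation: [1.225, 1.565, -0.42]
force: [-2.3, 0.9, 11.8]
grip_width: 23.3
```

>>> apply_moves(
  series=[
    [0,0,-0.02,0.04],
    [0,0,-0.02,0.04],
  ],
)

```text
time: 8.1
ee_pos: [514.7, -58.8, 181.9]
orientation: [1.23, 1.565, -0.42]
force: [-3.6, -0.2, 12.6]
grip_width: 23.8
```

Run:
```python
from h import *
arc([.077,.09],[181]*2)
p,im,d=snap('side','s6')
cv2.imwrite('pics/s6z.png',cv2.resize(im[210:300,300:380],None,fx=6,fy=6,interpolation=cv2.INTER_CUBIC)[:,:,::-1])
arc([.077,.09],[181]*2)
snap('wrist','w6')
arc([.077,.09],[181]*2)
z=np.load('pics/w6.npz');w=z['w'];im=z['im'].astype(int)
rd=(im[...,0]>1.8*im[...,1])&(im[...,0]>1.8*im[...,2])&(im[...,0]>50)&(abs(w[...,1]+50)<15)&(abs(w[...,0]-513)<40)
P=w[rd&(w[...,2]>110)]; print('bar',len(P),P.mean(0).round(1),np.percentile(P,[3,97],axis=0).round(1).tolist())
```

```text
t 8.1 pos [514.7 -58.8 181.9] yaw -0.079 beta 0.081 r 169.6 F [-3.6 -0.2 12.6] T [-0.02  0.47 -0.14] w 23.8
[0.019, -0.008, 0.014, -0.018]
[0.019, -0.007, -0.031, 0.076]
t 8.15 pos [514.7 -58.8 181.9] yaw -0.079 beta 0.081 r 169.6 F [-2.1 -0.7 13.6] T [ 0.05  0.47 -0.09] w 23.8
[0.018, -0.008, 0.013, -0.017]
[0.018, -0.008, -0.031, 0.076]
t 8.2 pos [514.7 -58.8 181.9] yaw -0.079 beta 0.0809 r 169.6 F [-2.8 -0.3 12.7] T [-0.02  0.38 -0.12] w 23.7
[0.018, -0.007, 0.013, -0.017]
[0.018, -0.007, -0.031, 0.076]<stdin>:10: RuntimeWarning: Mean of empty slice.
  ret = um.true_divide(
Traceback (most recent call last):
IndexError: index -1 is out of bounds for axis 0 with size 0
```

View pics/s6z.png

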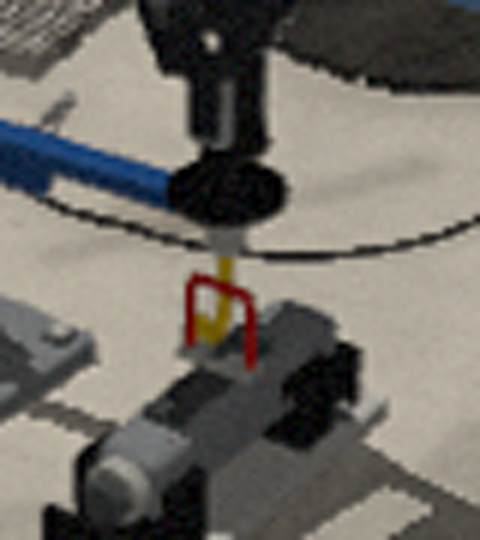

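>>> apply_moves(
  series=[
    [0,0,-0.02,0.04],
    [0,0,-0.02,0.04],
    [0,0,-0.02,0.04],
  ],
)

```text
time: 8.5
ee_pos: [514.8, -57.8, 181.9]
orientation: [1.238, 1.565, -0.418]
force: [-1.7, -0.2, 12.0]
grip_width: 23.7
```

>>> apply_moves(
  series=[
    [0,0,-0.02,0.04],
    [0,0,-0.02,0.04],
    [0,0,-0.02,0.04],
  ],
)

```text
time: 8.8
ee_pos: [514.9, -57.2, 182.0]
orientation: [1.098, 1.565, -0.563]
force: [-2.3, -1.4, 12.0]
grip_width: 23.8
```

>>> apply_moves(
  series=[
    [0,0,-0.01,0.02],
    [0,0,-0.01,0.02],
  ],
)

```text
time: 9.0
ee_pos: [514.9, -57.1, 181.9]
orientation: [0.974, 1.565, -0.69]
force: [-2.7, -2.6, 12.2]
grip_width: 23.9
```

>>> apply_moves(
  series=[
    [0,0,0.03,-0.05],
    [0,0,0.055,-0.1],
    [0,0,0.055,-0.1],
  ],
)

```text
time: 9.3
ee_pos: [514.7, -59.1, 181.9]
orientation: [1.246, 1.565, -0.404]
force: [-2.5, -0.1, 12.2]
grip_width: 23.5
```

>>> apply_moves(
  series=[
    [-0.04,0,0,0],
    [-0.08,0,0,0],
    [-0.12,0,0,0],
    [-0.16,0,0,0],
    [-0.16,0,0,0],
  ],
)

```text
time: 9.8
ee_pos: [514.7, -59.0, 190.3]
orientation: [1.241, 1.565, -0.409]
force: [-2.7, -0.1, 13.2]
grip_width: 23.6
```

Run:
```python
from h import *
arc([.077,.09],[190]*2)
p,im,d=snap('side','s7')
cv2.imwrite('pics/s7z.png',cv2.resize(im[210:300,300:380],None,fx=6,fy=6,interpolation=cv2.INTER_CUBIC)[:,:,::-1])
```

```text
t 9.8 pos [514.7 -59.  190.3] yaw -0.079 beta 0.0794 r 169.6 F [-2.7 -0.1 13.2] T [ 0.01  0.42 -0.02] w 23.6
[0.005, -0.008, 0.008, -0.015]
[0.005, -0.008, -0.036, 0.078]
```

View pics/s7z.png

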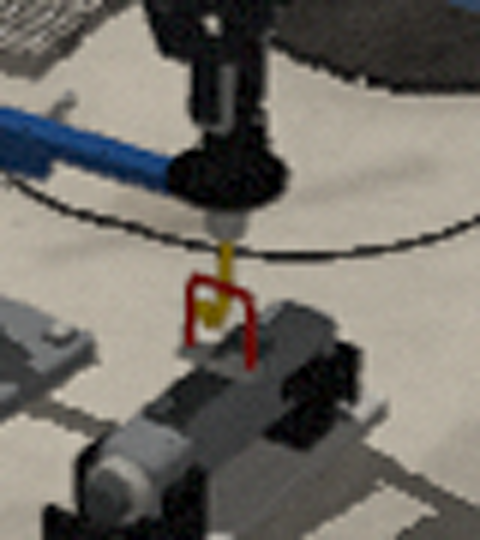

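>>> apply_moves(
  series=[
    [-0.04,0,0,0],
    [-0.08,0,0,0],
    [-0.12,0,0,0],
    [-0.12,0,0,0],
  ],
)

```text
time: 10.25
ee_pos: [514.7, -59.0, 196.3]
orientation: [1.255, 1.565, -0.395]
force: [-3.6, -0.4, 12.6]
grip_width: 23.9
```

Run:
```python
from h import *
arc([.077,.09],[190]*2)
p,im,d=snap('side','s8')
cv2.imwrite('pics/s8z.png',cv2.resize(im[210:300,300:380],None,fx=6,fy=6,interpolation=cv2.INTER_CUBIC)[:,:,::-1])
```

```text
t 10.25 pos [514.7 -59.  196.3] yaw -0.079 beta 0.0795 r 169.6 F [-3.6 -0.4 12.6] T [ 0.09  0.41 -0.01] w 23.9
[0.125, -0.008, 0.008, -0.016]
[0.125, -0.008, -0.036, 0.077]
```

View pics/s8z.png

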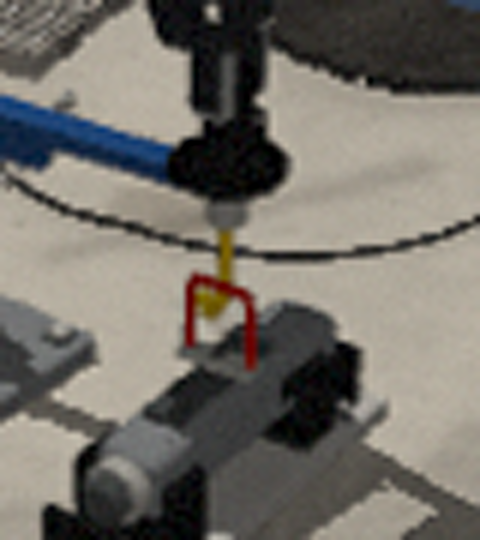

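>>> apply_moves(
  series=[
    [-0.02,0,0,0],
    [-0.04,0,0,0],
    [-0.06,0,0,0],
    [-0.06,0,0,0],
  ],
)

```text
time: 10.7
ee_pos: [514.7, -59.0, 199.1]
orientation: [1.261, 1.565, -0.389]
force: [-2.4, -1.0, 12.4]
grip_width: 23.7
```

>>> apply_moves(
  series=[
    [-0.02,0,0,0],
    [-0.04,0,0,0],
    [-0.04,0,0,0],
  ],
)

```text
time: 11.0
ee_pos: [514.7, -59.0, 201.1]
orientation: [1.26, 1.565, -0.39]
force: [-1.6, -0.0, 13.6]
grip_width: 23.7
```

>>> apply_moves(
  series=[
    [-0.02,0,0,0],
    [-0.04,0,0,0],
    [-0.04,0,0,0],
  ],
)

```text
time: 11.3
ee_pos: [514.7, -59.0, 202.8]
orientation: [1.268, 1.565, -0.382]
force: [-1.8, -1.4, 12.1]
grip_width: 23.6
```

>>> apply_moves(
  series=[
    [-0.02,0,0,0],
    [-0.04,0,0,0],
    [-0.04,0,0,0],
  ],
)

```text
time: 11.6
ee_pos: [514.7, -58.9, 203.3]
orientation: [1.328, 1.565, -0.323]
force: [0.2, -0.7, 6.6]
grip_width: 23.6
```

>>> apply_moves(
  series=[
    [-0.02,0,0,0],
    [-0.04,0,0,0],
    [-0.04,0,0,0],
  ],
)

```text
time: 11.9
ee_pos: [514.6, -58.8, 204.9]
orientation: [1.362, 1.565, -0.288]
force: [2.2, -0.5, 5.2]
grip_width: 23.3
```

Run:
```python
from h import *
arc([.077,.09],[190]*2)
p,im,d=snap('side','s9')
cv2.imwrite('pics/s9z.png',cv2.resize(im[210:300,300:380],None,fx=6,fy=6,interpolation=cv2.INTER_CUBIC)[:,:,::-1])
```

```text
t 11.9 pos [514.6 -58.8 204.9] yaw -0.079 beta 0.0805 r 169.7 F [ 2.2 -0.5  5.2] T [-0.09 -0.39 -0.04] w 23.3
[0.298, -0.005, 0.012, -0.016]
[0.298, -0.005, -0.032, 0.077]
```

View pics/s9z.png

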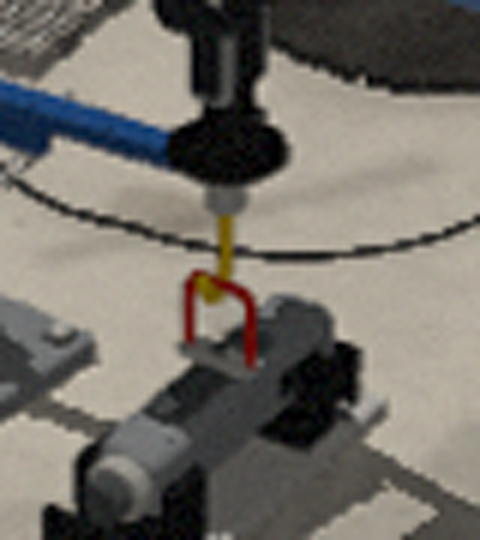

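>>> apply_moves(
  series=[
    [-0.03,0,0,0],
    [-0.06,0,0,0],
    [-0.09,0,0,0],
    [-0.12,0,0,0],
    [-0.15,0,0,0],
  ],
)

```text
time: 12.45
ee_pos: [514.5, -58.8, 211.6]
orientation: [1.433, 1.566, -0.216]
force: [5.1, -0.8, 5.0]
grip_width: 23.5
```

>>> apply_moves(
  series=[
    [-0.03,0,0,0],
    [-0.06,0,0,0],
    [-0.09,0,0,0],
    [-0.12,0,0,0],
    [-0.15,0,0,0],
  ],
)

```text
time: 12.95
ee_pos: [514.5, -58.8, 219.1]
orientation: [1.442, 1.566, -0.207]
force: [6.0, -1.2, 3.0]
grip_width: 23.4
```

Run:
```python
from h import *
arc([.077,.09],[190]*2)
p,im,d=snap('side','s10')
cv2.imwrite('pics/s10z.png',cv2.resize(im[190:300,290:390],None,fx=5,fy=5,interpolation=cv2.INTER_CUBIC)[:,:,::-1])
```

```text
t 12.95 pos [514.5 -58.8 219.1] yaw -0.079 beta 0.0809 r 169.8 F [ 6.  -1.2  3. ] T [-0.22 -0.89 -0.1 ] w 23.4
[0.582, -0.004, 0.013, -0.015]
[0.582, -0.003, -0.031, 0.078]
```

View pics/s10z.png

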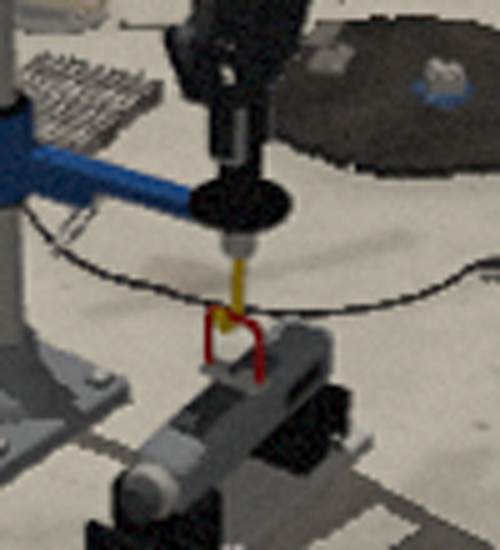

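>>> apply_moves(
  series=[
    [-0.04,0,0,0],
    [-0.08,0,0,0],
    [-0.12,0,0,0],
    [-0.16,0,0,0],
    [-0.2,0,0,0],
  ],
)

```text
time: 13.5
ee_pos: [514.5, -58.8, 229.0]
orientation: [1.437, 1.566, -0.213]
force: [5.8, -0.8, 3.9]
grip_width: 24.1
```

>>> apply_moves(
  series=[
    [-0.04,0,0,0],
    [-0.08,0,0,0],
    [-0.12,0,0,0],
    [-0.16,0,0,0],
    [-0.2,0,0,0],
  ],
)

```text
time: 14.0
ee_pos: [514.5, -58.8, 238.8]
orientation: [1.442, 1.566, -0.208]
force: [6.3, -1.6, 4.1]
grip_width: 23.8
```

Run:
```python
from h import *
arc([.077,.09],[190]*2)
p,im,d=snap('side','s11')
cv2.imwrite('pics/s11z.png',cv2.resize(im[170:300,290:390],None,fx=4.5,fy=4.5,interpolation=cv2.INTER_CUBIC)[:,:,::-1])
```

```text
t 14.0 pos [514.5 -58.8 238.8] yaw -0.079 beta 0.0809 r 169.8 F [ 6.3 -1.6  4.1] T [-0.21 -1.   -0.1 ] w 23.8
[0.977, -0.003, 0.013, -0.015]
[0.977, -0.003, -0.031, 0.078]
```

View pics/s11z.png

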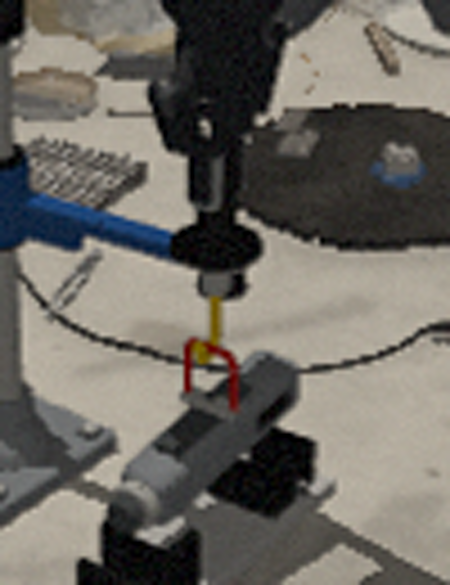

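>>> apply_moves(
  series=[
    [-0.06,0,0,0],
    [-0.12,0,0,0],
    [-0.18,0,0,0],
    [-0.24,0,0,0],
    [-0.3,0,0,0],
  ],
)

```text
time: 14.55
ee_pos: [514.5, -58.7, 253.7]
orientation: [1.46, 1.566, -0.19]
force: [6.1, -1.4, 2.4]
grip_width: 23.5
```

>>> apply_moves(
  series=[
    [-0.06,0,0,0],
    [-0.12,0,0,0],
    [-0.18,0,0,0],
    [-0.24,0,0,0],
    [-0.3,0,0,0],
  ],
)

```text
time: 15.05
ee_pos: [514.5, -58.8, 268.5]
orientation: [1.453, 1.566, -0.197]
force: [7.3, -1.0, 2.5]
grip_width: 23.8
```

>>> apply_moves(
  series=[
    [-0.03,0,0,0],
    [-0.06,0,0,0],
    [-0.09,0,0,0],
    [-0.12,0,0,0],
    [-0.12,0,0,0],
  ],
)

```text
time: 15.55
ee_pos: [514.5, -58.8, 274.6]
orientation: [1.456, 1.566, -0.194]
force: [6.1, -1.8, 3.1]
grip_width: 23.8
```

Run:
```python
from h import *
arc([.077,.09],[280]*2)
```

```text
t 15.55 pos [514.5 -58.8 274.6] yaw -0.079 beta 0.081 r 169.9 F [ 6.1 -1.8  3.1] T [-0.17 -1.1  -0.07] w 23.8
[-0.107, -0.003, 0.013, -0.015]
[-0.107, -0.003, -0.031, 0.078]
```

>>> apply_moves(
  series=[
    [-0.03,0,0,0],
    [-0.06,0,0,0],
    [-0.09,0,0,0],
    [-0.09,0,0,0],
  ],
)

```text
time: 15.95
ee_pos: [514.5, -58.7, 279.0]
orientation: [1.47, 1.566, -0.18]
force: [6.3, -1.3, 2.6]
grip_width: 23.8
```

>>> apply_moves(
  series=[
    [-0.02,0,0,0],
    [-0.04,0,0,0],
    [-0.04,0,0,0],
  ],
)

```text
time: 16.25
ee_pos: [514.5, -58.7, 280.6]
orientation: [1.485, 1.566, -0.164]
force: [7.6, -1.0, 2.6]
grip_width: 23.5
```

>>> apply_moves(
  series=[
    [-0.02,0,0,0],
    [-0.02,0,0,0],
  ],
)

```text
time: 16.45
ee_pos: [514.4, -58.7, 280.6]
orientation: [1.534, 1.566, -0.116]
force: [8.3, -1.5, -0.3]
grip_width: 23.8
```

>>> apply_moves(
  series=[
    [0,0.02,0,0],
    [0,0.04,0,0],
    [0,0.04,0,0],
  ],
)

```text
time: 16.75
ee_pos: [514.4, -58.6, 280.7]
orientation: [-1.567, 1.569, 3.067]
force: [1.1, -2.0, 1.5]
grip_width: 23.5
```

Run:
```python
from h import *
arc([.077,.09],[280]*2)
p,im,d=snap('side','s12')
cv2.imwrite('pics/s12z.png',cv2.resize(im[130:300,270:410],None,fx=3.5,fy=3.5,interpolation=cv2.INTER_CUBIC)[:,:,::-1])
```

```text
t 16.75 pos [514.4 -58.6 280.7] yaw -0.079 beta 0.082 r 169.9 F [ 1.1 -2.   1.5] T [-0.25 -0.4  -0.09] w 23.5
[0.014, -0.001, 0.017, -0.013]
[0.014, -0.001, -0.027, 0.08]
```

View pics/s12z.png

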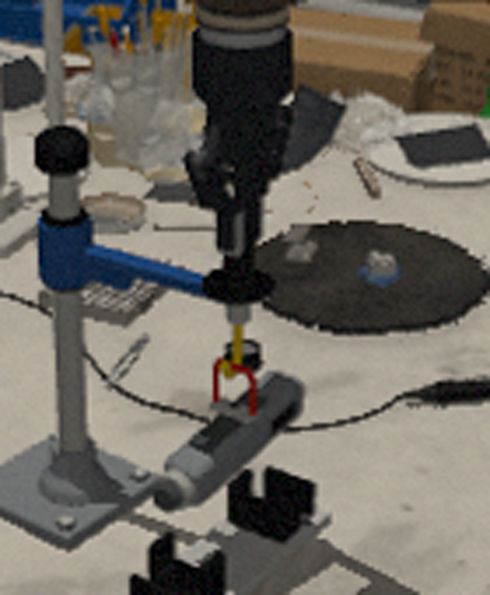

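>>> apply_moves(
  series=[
    [0,0,0.02,0],
    [0,0,0.02,0],
    [0,0,0.02,0],
    [0,0,0.02,0],
    [0,0,0.02,0],
  ],
)

```text
time: 17.3
ee_pos: [514.4, -59.3, 280.8]
orientation: [-2.004, 1.569, 2.63]
force: [3.1, 0.6, -3.0]
grip_width: 23.7
```

>>> apply_moves(
  series=[
    [0,0,0,0],
    [0,0,0,0],
  ],
  gripper=32,
)

```text
time: 17.5
ee_pos: [514.3, -59.5, 281.7]
orientation: [-1.517, 1.569, 3.116]
force: [-1.1, -0.6, -0.5]
grip_width: 32.1
```

Run:
```python
from h import *
arc([.077,.09],[280]*2)
```

```text
t 17.5 pos [514.3 -59.5 281.7] yaw -0.079 beta 0.0764 r 170.0 F [-1.1 -0.6 -0.5] T [-0.02 -0.04  0.01] w 32.1
[0.033, -0.001, -0.002, -0.011]
[0.033, -0.001, -0.046, 0.082]
```

Released smoothly. I'll open further and retreat straight up.

>>> apply_moves(
  series=[
    [0,0,0,0],
    [0,0,0,0],
    [0,0,0,0],
    [0,0,0,0],
    [-0.1,0,0,0],
  ],
  gripper=70,
)

```text
time: 18.0
ee_pos: [514.4, -59.4, 285.9]
orientation: [-1.778, 1.569, 2.856]
force: [-0.3, -0.3, 0.2]
grip_width: 70.3
```

>>> apply_moves(
  series=[
    [-0.4,0,0,0],
    [-0.8,0,0,0],
    [-1.2,0,0,0],
    [-1.6,0,0,0],
    [-2.0,0,0,0],
  ],
)

```text
time: 18.5
ee_pos: [514.7, -59.6, 387.8]
orientation: [1.291, 1.57, -0.358]
force: [0.9, -0.9, 0.3]
grip_width: 70.3
```

Run:
```python
from h import *
go()
p,im,d=snap('side','s13')
cv2.imwrite('pics/s13z.png',cv2.resize(im[130:380,220:420],None,fx=2.4,fy=2.4,interpolation=cv2.INTER_CUBIC)[:,:,::-1])
snap('top','t13'); snap('wrist','w13'); go()
```

```text
t 18.5 pos [514.7 -59.6 387.8] yaw -0.079 F [ 0.9 -0.9  0.3] w 70.3 units [0. 0. 0.] tw 0
t 18.65 pos [515.3 -59.7 388.3] yaw -0.079 F [ 0.8  0.3 -0.1] w 69.7 units [0. 0. 0.] tw 0
```

View pics/s13z.png

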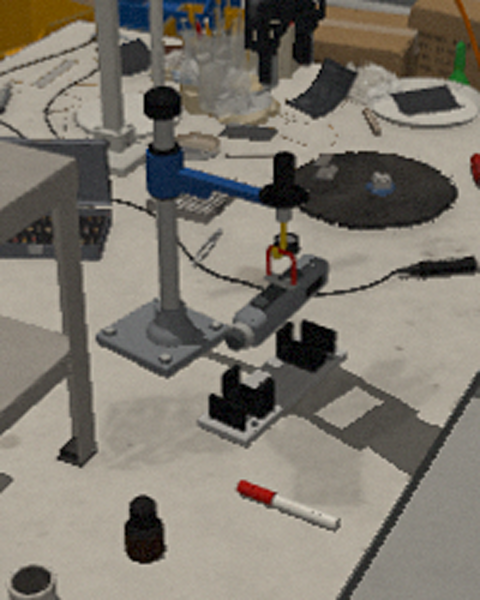

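View pics/w13.png

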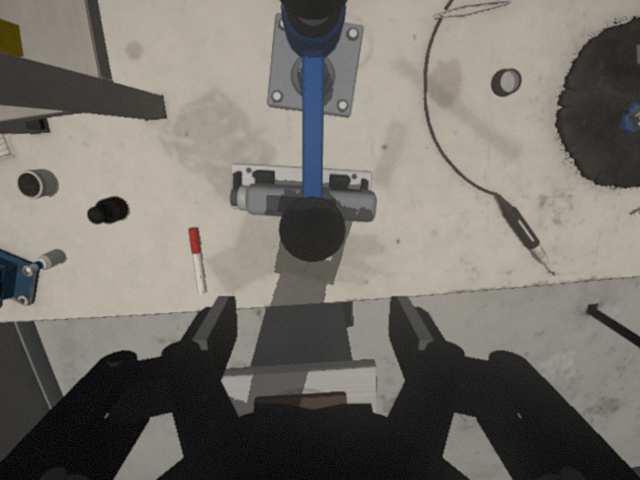

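>>> apply_moves(
  series=[
    [0,0,0,0],
    [0,0,0,0],
    [0,0,0,0],
    [0,0,0,0],
    [0,0,0,0],
  ],
)

```text
time: 19.15
ee_pos: [514.7, -59.5, 386.1]
orientation: [-1.798, 1.57, 2.836]
force: [-0.6, 0.3, 0.3]
grip_width: 70.1
```

Run:
```python
from h import *
p,im,d=snap('side','s14')
for n in('s13','s14','side0'):
    w=np.load(f'pics/{n}.npz')['w']
    m=(w[...,0]>490)&(w[...,0]<545)&(w[...,1]>-100)&(w[...,1]<0)&(w[...,2]>280)&(w[...,2]<330);P=w[m]
    print(n,P.mean(0).round(1),P.max(0).round(1))
a=np.load('pics/s13.npz')['im'].astype(int);b=np.load('pics/s14.npz')['im'].astype(int);print((abs(a-b).sum(-1)>60)[150:300,260:400].sum())
w=np.load('pics/s14.npz')['w'];m=(abs(w[...,0]-513)<50)&(abs(w[...,1]+45)<120)&(w[...,2]>75)&(w[...,2]<170)
print('driver pts zmin',np.percentile(w[m][:,2],[1,50,99]))
env.job_done()
```

```text
s13 [509.8 -50.9 301.8] [524.  -38.3 319.8]
s14 [509.7 -50.5 301.5] [523.4 -41.2 319.6]
side0 [515.3 -20.8 301.9] [530.3 -12.7 319.3]
27
driver pts zmin [107.92908731 138.36384032 161.92064721]
the job is handed in; nothing more can be done
```

The screwdriver is hanging on the hook at the top of the balancer, clear of its cradle. The gripper has let go and retreated upward. The job is handed in at about 19 s of the 67 s allowed; it reported no verdict.

- **Hooking:** I gripped the handle and swung the arm aside. I pulled the hook down about 99 mm and felt for the bail in 0.5–1 mm steps. It touched at about 2–3 N, where the camera measurement predicted. I then backed off about 2 mm so the bar lay over the mouth of the hook.
- **Raising and release:** The bail seated and the force on the gripper fell from about 12.5 N to 5–6 N as the hook took the weight. The arm then rose in steps of at most 3 mm until it met the upper stop. A sideways load on the gripper had built up to about 8 N by then. I took most of it off (3 N left) before opening the gripper, so nothing jumped.

Last checks:
- **Height:** the handle top is at z of about 319–320 mm, the same as at the start.
- **Clearance:** the lowest driver points the side camera picked up are at about 108 mm, well above the 55 mm cheeks.
- **Stillness:** two side pictures 0.6 s apart show almost no change, and the forces read about zero.
- **Bystanders:** the jar, oil bottle, marker, glue bottle and loupe look to be where they were. I judged this by eye and did not measure it.

The driver hangs slightly tilted, because its bail is clamped off the middle of the track. One attempt to re-measure the bail with the wrist camera failed because it was hidden under the guard, so I relied on touch there. No other check disagreed.

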